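Put three circuit cards back into their own test docks

ROBOT

A 7-joint arm with a two-finger parallel gripper is mounted at the origin on the work surface. World frame = base frame: x ahead of the robot, y to its left, z up, the work surface at z = 0. Lengths are in m, angles in rad, forces in N, time in s.
With the tool pointing down it reaches from about 0.4 to 0.875 m from the base axis. Payload 19.3 kg.
Tool frame: the origin (TCP) lies midway between the tips of the shut fingers; the grasp point (between the pads) lies bot.pinch_z behind it (bot.pinch_z is the distance from the TCP to the grasp point, in m); z points along the fingers, y is the line along which they close (so a half turn about z gives the same grasp; the last joint's range is limited). The gripper opens to 85 mm and grips with 20 to 120 N. Pads are 22 mm wide; open, the fingers measure 114 mm over their backs; the gripper's body (76 mm by 85 mm) begins 54 mm behind the grasp point. The pads swing forward as they close: fully open they stand 13 mm farther back than shut.
Start: joints at [1.176, 0.521, -0.036, 1.599, 0.021, 1.021, -0.113], TCP at [0.199, -0.592, 0.231] pointing down, gripper open.
Joint ranges: [-2.91, 2.91], [-0.3, 2.13], [-1.5, 1.42], [0.17, 2.43], [-1.26, 4.41], [0.16, 1.93], [-2.52, 2.52]. Speed limits (rad/s): [1.89, 1.89, 2.39, 2.39, 3.01, 3.01, 3.01].

INTERFACE

Orientations are given as [roll, pitch, yaw] about the fixed x, y, z axes, in that order (R = Rz(yaw) Ry(pitch) Rx(roll)).
In Python, from workcell import readout, grab_frame, camera_info, workorder, bot gives the robot as it stands. The module is installed in compiled form; this text tells all that it offers.
- The arm moves only by the tool drive_tool, never from a script. Its argument "targets" is a list of rows, each an object of numbers: "dx", "dy", "dz": the shift along the tool's x, y, z as a fraction of full scale; "yaw": the turn about the tool's z as a fraction of full scale; "fingers": the closure, from 0 (fully open) to 1 (shut). In form: [{"dx": .., "dy": .., "dz": .., "yaw": .., "fingers": ..}, ...]. A call has 1 to 20 rows; each row shifts and turns the commanded pose from where the row before left it, along the tool's axes as they then stand; what a row does not reach is not made up. Full scale, the value 1, is 0.1 m for a shift and 90 degrees for a turn. A row lasts 1/10 s, in which the tool goes at most 50 mm and 8.59 degrees, less where a joint would pass 70% of its speed; a pose out of reach is approached as far as the arm can. A call with a number of a shift or a turn outside -1 to 1 is refused whole. A call with a gripper value outside its range is refused whole. The fingers move at their own pace and stop on an object; "squeeze" is the grip in N (left out, the last holds). Time passes only in rows, so rows that do not move let the fingers close. It gives the time, the measured TCP pose, the force, the opening and the grip force at its end, in the units of the state.
- readout.observe(): the state, without advancing time (a new reading comes with each control period).
- grab_frame(name): name is "side" or "top"; returns the picture (420x560x3 uint8, blue, green, red); there is no depth.
- camera_info(name): a dict with "fx", "fy", "cx", "cy" (pixels), "D" ([k1, k2, p1, p2, k3] as OpenCV has them; the pictures are not rectified), "T" (4x4, takes a point from camera to world coordinates). Camera axes: x right, y up, looking along -z (the intrinsics and any distortion apply to the point x, -y, -z); pixel columns grow to the right and rows downward; lengths in m; the calibration is good to about 2 mm. A picture is of the moment at which its call begins. camera_info takes no time and is no camera call.
- workorder.job_done(): hands the job in; it is judged then, once.
The state is a dict: "clock": time; "qpos": joint angles; "qd": joint speeds; "joint_efforts": joint torques, N m; "position": TCP position; "tool_rot": TCP orientation; "force": force on the tool from outside, world axes, zero at the start; "moment": the same for the moment, N m; "grip_width": finger opening in m; "finger_force": force on a finger pad.
Only numpy, scipy, OpenCV 4.12 (cv2) and the standard library are available. Lean on these libraries where they do the work, as an engineer would, in place of code of your own. Each camera call takes 0.05 s, during which the arm holds its last target. There are 200 camera calls.

TASK

The three circuit cards stand in the wrong test docks: put each one into the dock whose base plate has the colour of the card's handle, slid down the guides fully home. Park a card fully home in the grey spare dock to make room, and leave the spare dock empty and all cards released at the end. Never tip a card over, and leave the amber bottle and the small white jar standing where they are.

Things in the scene. Friction and masses are not known exactly. Their poses are not given: they have to be found in the camera images.
- card_red: card with the red handle: upright green board 70 wide (x) x 4 thick (y) x 75 mm tall, on top a solid red handle 46 (x) x 16 (y) x 25 tall, 100 tall in all; loose, about 90 g. Origin: middle of the board's lower edge, z up; the handle's middle is 87.5 above it. Grip the handle across its 16 mm. Either way round will do. Starts in a dock of another colour.
- card_yellow: card with the yellow handle: upright green board 70 wide (x) x 4 thick (y) x 75 mm tall, on top a solid yellow handle 46 (x) x 16 (y) x 25 tall, 100 tall in all; loose, about 90 g. Origin: middle of the board's lower edge, z up; the handle's middle is 87.5 above it. Grip the handle across its 16 mm. Either way round will do. Starts in a dock of another colour.
- card_blue: card with the blue handle: upright green board 70 wide (x) x 4 thick (y) x 75 mm tall, on top a solid blue handle 46 (x) x 16 (y) x 25 tall, 100 tall in all; loose, about 90 g. Origin: middle of the board's lower edge, z up; the handle's middle is 87.5 above it. Grip the handle across its 16 mm. Either way round will do. Starts in a dock of another colour.
- dock_red: dock, fixed, base plate red, 124 (x) x 74 (y) x 10 mm thick. Guides at its x ends hold a card with card x along dock x, either way. Slot 7 wide (y), 74 long (x), straight from 10 to 41 above the bench, then black flares to 65 that lead in a card up to 8 off. Origin: centre of the underside, at bench level, below the slot's middle. A card fully home has its origin 10 above the dock's.
- dock_yellow: dock, fixed, base plate yellow, 124 (x) x 74 (y) x 10 mm thick. Guides at its x ends hold a card with card x along dock x, either way. Slot 7 wide (y), 74 long (x), straight from 10 to 41 above the bench, then black flares to 65 that lead in a card up to 8 off. Origin: centre of the underside, at bench level, below the slot's middle. A card fully home has its origin 10 above the dock's.
- dock_blue: dock, fixed, base plate blue, 124 (x) x 74 (y) x 10 mm thick. Guides at its x ends hold a card with card x along dock x, either way. Slot 7 wide (y), 74 long (x), straight from 10 to 41 above the bench, then black flares to 65 that lead in a card up to 8 off. Origin: centre of the underside, at bench level, below the slot's middle. A card fully home has its origin 10 above the dock's.
- dock_spare: dock, fixed, base plate grey (spare), 124 (x) x 74 (y) x 10 mm thick. Guides at its x ends hold a card with card x along dock x, either way. Slot 7 wide (y), 74 long (x), straight from 10 to 41 above the bench, then black flares to 65 that lead in a card up to 8 off. Origin: centre of the underside, at bench level, below the slot's middle. A card fully home has its origin 10 above the dock's.
- flux_bottle: amber glass bottle with a black cap, 36 mm across, 85 mm tall, standing loose among the docks; a bystander. Origin: centre of its underside.
- paste_jar: small white jar with a white lid, 48 mm across, 45 mm tall, standing loose among the docks; a bystander. Origin: centre of its underside.
Not all that is in view belongs to the job. What is meant by the dock_yellow is not green or pink, and is the smaller of those in its own colour.

How it is judged:
On the way, in this order (a step that is already met when the one before it is completed fails the run):
1. a card is parked fully home in the grey spare dock (((horizontal distance between card_red and dock_spare below 0.008 m and z of card_red in the frame of dock_spare between 0.005 and 0.0145 m and angle between the x axis of card_red and the x axis of dock_spare, either way round below 0.15 rad and angle between card_red's own z axis and vertical below 0.15 rad) or (horizontal distance between card_yellow and dock_spare below 0.008 m and z of card_yellow in the frame of dock_spare between 0.005 and 0.0145 m and angle between the x axis of card_yellow and the x axis of dock_spare, either way round below 0.15 rad and angle between card_yellow's own z axis and vertical below 0.15 rad) or (horizontal distance between card_blue and dock_spare below 0.008 m and z of card_blue in the frame of dock_spare between 0.005 and 0.0145 m and angle between the x axis of card_blue and the x axis of dock_spare, either way round below 0.15 rad and angle between card_blue's own z axis and vertical below 0.15 rad))), for 0.2 s.
2. a first card is fully home in the dock of its own colour while another is still parked in the spare dock (((horizontal distance between card_red and dock_red below 0.008 m and z of card_red in the frame of dock_red between 0.005 and 0.0145 m and angle between the x axis of card_red and the x axis of dock_red, either way round below 0.15 rad and angle between card_red's own z axis and vertical below 0.15 rad) or (horizontal distance between card_yellow and dock_yellow below 0.008 m and z of card_yellow in the frame of dock_yellow between 0.005 and 0.0145 m and angle between the x axis of card_yellow and the x axis of dock_yellow, either way round below 0.15 rad and angle between card_yellow's own z axis and vertical below 0.15 rad) or (horizontal distance between card_blue and dock_blue below 0.008 m and z of card_blue in the frame of dock_blue between 0.005 and 0.0145 m and angle between the x axis of card_blue and the x axis of dock_blue, either way round below 0.15 rad and angle between card_blue's own z axis and vertical below 0.15 rad)) and ((horizontal distance between card_red and dock_spare below 0.008 m and z of card_red in the frame of dock_spare between 0.005 and 0.0145 m and angle between the x axis of card_red and the x axis of dock_spare, either way round below 0.15 rad and angle between card_red's own z axis and vertical below 0.15 rad) or (horizontal distance between card_yellow and dock_spare below 0.008 m and z of card_yellow in the frame of dock_spare between 0.005 and 0.0145 m and angle between the x axis of card_yellow and the x axis of dock_spare, either way round below 0.15 rad and angle between card_yellow's own z axis and vertical below 0.15 rad) or (horizontal distance between card_blue and dock_spare below 0.008 m and z of card_blue in the frame of dock_spare between 0.005 and 0.0145 m and angle between the x axis of card_blue and the x axis of dock_spare, either way round below 0.15 rad and angle between card_blue's own z axis and vertical below 0.15 rad))), for 0.2 s.
At the end, for the whole second after the job is handed in: Each card stands in the dock of its own colour, fully home (origin within 8 mm of the dock's centre line, at most 14.5 mm above the dock's origin, within 0.15 rad of the slot's direction either way round, upright within 0.15 rad), at rest and released (horizontal distance between card_red and dock_red below 0.008 m and z of card_red in the frame of dock_red between 0.005 and 0.0145 m and angle between the x axis of card_red and the x axis of dock_red, either way round below 0.15 rad and angle between each of card_red, card_yellow, card_blue's own z axis and vertical below 0.15 rad and horizontal distance between card_yellow and dock_yellow below 0.008 m and z of card_yellow in the frame of dock_yellow between 0.005 and 0.0145 m and angle between the x axis of card_yellow and the x axis of dock_yellow, either way round below 0.15 rad and horizontal distance between card_blue and dock_blue below 0.008 m and z of card_blue in the frame of dock_blue between 0.005 and 0.0145 m and angle between the x axis of card_blue and the x axis of dock_blue, either way round below 0.15 rad and linear speed of each of card_red, card_yellow, card_blue below 0.02 m/s); the robot touches nothing.
It fails at once if the red card is tipped over (more than 45 degrees from upright) (angle between card_red's own z axis and vertical above 0.785 rad).
It fails at once if the yellow card is tipped over (more than 45 degrees from upright) (angle between card_yellow's own z axis and vertical above 0.785 rad).
It fails at once if the blue card is tipped over (more than 45 degrees from upright) (angle between card_blue's own z axis and vertical above 0.785 rad).
It fails at once if the amber bottle is knocked over or shifted by more than 30 mm (angle between flux_bottle's own z axis and vertical above 0.5 rad or distance of flux_bottle from where it was at the start of the episode above 0.03 m).
It fails at once if the white jar is knocked over or shifted by more than 30 mm (angle between paste_jar's own z axis and vertical above 0.5 rad or distance of paste_jar from where it was at the start of the episode above 0.03 m).
It also fails if it takes over 122 s, if anything falls off the work surface, if the arm or the gripper's body presses on something with over 40 N, if the wrist force passes 120 N, or if a joint passes its speed limit or range.

## Working session

There is one attempt and no reset: what is moved stays moved. The work goes in short steps, Python scripts to look and compute and a tool call to move; the robot and the scene stay as the last step left them, time stands still between calls to the robot, and variables do not carry over. Pictures are saved under pics/ and viewed, at most 14 in all, crops included, and the job is handed in when it is done.

Besides the shell and the picture viewer there is one more tool, called after "Call:" as name([rows], argument=value, ...), one row to a line, values as JSON. drive_tool: Moves the arm, as the interface text tells. Shift numbers are shares of 0.1 m and turn numbers shares of 90 degrees, none past 1 either way. Its arguments: {"type":"object","properties":{"targets":{"type":"array","items":{"type":"object","properties":{"dx":{"type":"number","minimum":-1,"maximum":1},"dy":{"type":"number","minimum":-1,"maximum":1},"dz":{"type":"number","minimum":-1,"maximum":1},"yaw":{"type":"number","minimum":-1,"maximum":1},"fingers":{"type":"number"}}}},"squeeze":{"type":"number"}},"required":["targets"]}

```bash
mkdir -p pics
python3 - <<'E'
from workcell import readout, grab_frame, camera_info, bot
import cv2
for n in("top","side"):
    im=grab_frame(n); cv2.imwrite(f"pics/{n}0.png",im)
    c=camera_info(n); print(n,c)
print(readout.observe(), bot.pinch_z)
E
```

```text
top {'fx': 449.7656277600008, 'fy': 449.7656277600008, 'cx': 281.9682094963847, 'cy': 207.1396944829118, 'D': array([-0.07521636,  0.        ,  0.        ,  0.        ,  0.        ]), 'T': array([[ 0.02653813,  0.99751837, -0.06521379,  0.37408289],
       [-0.9994691 ,  0.02524338, -0.02059854, -0.10521925],
       [-0.0189012 ,  0.06572581,  0.99765869,  1.35532182],
       [ 0.        ,  0.        ,  0.        ,  1.        ]])}
side {'fx': 415.453437660534, 'fy': 415.453437660534, 'cx': 283.96331929557766, 'cy': 211.1855874712565, 'D': array([-0.06815849,  0.        ,  0.        ,  0.        ,  0.        ]), 'T': array([[-0.99193709,  0.08958239, -0.0896426 ,  0.34829889],
       [-0.12640543, -0.64868069,  0.75048986,  0.61454388],
       [ 0.00908125,  0.75577004,  0.65477414,  0.64736821],
       [ 0.        ,  0.        ,  0.        ,  1.        ]])}
{'clock': 0.1, 'qpos': array([ 1.1758161 ,  0.52195821, -0.03630008,  1.59993563,  0.0212268 ,
        1.02108305, -0.11277681]), 'qd': array([ 9.26843033e-04, -1.92866759e-03, -8.46090423e-05, -1.99800485e-03,
       -2.80025718e-04, -7.59653497e-04,  9.71566346e-05]), 'joint_efforts': array([ 4.43472178e-03, -9.28490210e+01,  1.98425286e+00, -3.70532084e+01,
        1.81543396e-02,  5.44995884e-03,  1.00054147e-04]), 'position': array([ 0.19929218, -0.59206929,  0.23078673]), 'tool_rot': array([-3.14059924e+00,  1.05100358e-04,  3.24782513e-01]), 'force': array([-0.03299653, -0.56064145, -0.84596197]), 'moment': array([ 0.04222942, -0.00295355, -0.03116053]), 'finger_force': 0.0, 'grip_width': 0.08557625485719093} 0.0187
```

View pics/top0.png

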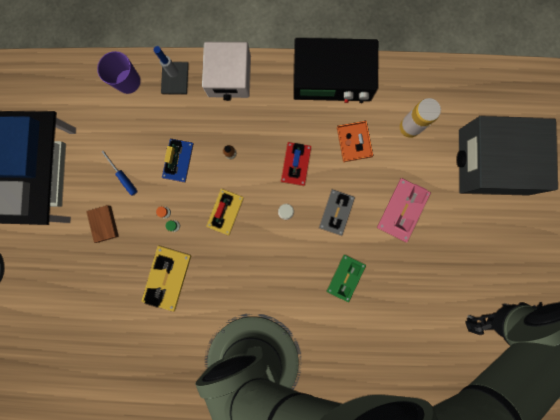

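View pics/side0.png

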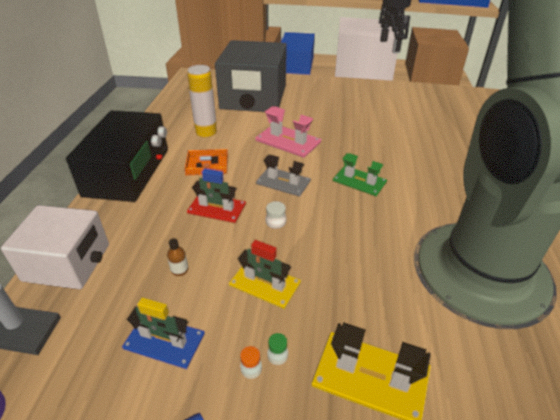

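Candidates for dock_yellow are the yellow plates at top (225,212), small and holding the red card, and at (166,278), large and empty. The smaller one, at (225,212), fits the description. The green and pink docks are distractors. I'll confirm this in a crop and measure everything on rectified planes.

```bash
cat > v.py <<'E'
import cv2, numpy as np
from workcell import grab_frame, camera_info
def proj(P,n):
    c=camera_info(n); T=np.linalg.inv(c["T"]); F=np.diag([1,-1,-1.])
    R=F@T[:3,:3]; t=F@T[:3,3]
    K=np.array([[c["fx"],0,c["cx"]],[0,c["fy"],c["cy"]],[0,0,1]])
    return cv2.projectPoints(np.float64(P).reshape(-1,1,3),cv2.Rodrigues(R)[0],t,K,c["D"])[0].reshape(-1,2)
X0,X1,Y0,Y1,S=0.2,0.75,-0.35,0.3,0.0005   # rectified window
def rect(im,n,z):
    xs=np.arange(X0,X1,S); ys=np.arange(Y0,Y1,S)
    gx,gy=np.meshgrid(xs,ys,indexing='ij')
    p=proj(np.stack([gx,gy,gx*0+z],-1),n).reshape(*gx.shape,2).astype(np.float32)
    return cv2.remap(im,p[...,0],p[...,1],cv2.INTER_LINEAR)
def mask(im,col):
    h,s,v=[a.astype(int) for a in cv2.split(cv2.cvtColor(im,cv2.COLOR_BGR2HSV))]
    m={'red':((h<6)|(h>174))&(s>170)&(v>80),'yellow':(h>22)&(h<34)&(s>170)&(v>100),
       'blue':(h>105)&(h<125)&(s>150)&(v>60),'grey':(s<60)&(v>60)&(v<160)}[col]
    return m.astype(np.uint8)
def box(im,n,z,col,near,r=0.085,k=1):
    m=mask(rect(im,n,z),col)
    c=np.zeros_like(m); cv2.circle(c,(int((near[1]-Y0)/S),int((near[0]-X0)/S)),int(r/S),1,-1); m&=c
    m=cv2.morphologyEx(m,cv2.MORPH_OPEN,np.ones((7,7)))
    p=np.argwhere(m).astype(np.float32)
    if len(p)<20: return None
    (cx,cy),(w,h),a=cv2.minAreaRect(p)
    if w<h: w,h,a=h,w,a+90
    return np.round([X0+cx*S,Y0+cy*S,w*S,h*S,(a+90)%180-90],4)
def unproj(px,n,z):
    c=camera_info(n); K=np.array([[c["fx"],0,c["cx"]],[0,c["fy"],c["cy"]],[0,0,1]])
    u=cv2.undistortPoints(np.float64(px).reshape(-1,1,2),K,c["D"]).reshape(-1,2)
    d=np.c_[u[:,0],-u[:,1],-np.ones(len(u))]@c["T"][:3,:3].T; o=c["T"][:3,3]
    return (o+d*((z-o[2])/d[:,2])[:,None])[:,:2]
E
python3 - <<'E'
from v import *
top=cv2.imread("pics/top0.png"); side=cv2.imread("pics/side0.png")
docks={'red':(296,163),'yellow':(225,212),'blue':(178,160),'grey':(337,212)}
held={'red':'blue','yellow':'red','blue':'yellow'}
ims={'top':top,'side':side}; D={}
for d,px in docks.items():
    g=unproj(px,'top',0.01)[0]
    for n in ims:
        print(d,n,box(ims[n],n,0.01,d,g))
        if d in held: print('   handle',held[d],box(ims[n],n,0.11,held[d],g,0.06))
for nm,px,z in(('bottle',(229,151),.085),('jar',(286,212),.045),('screwtop',(166,278),.01)): print(nm,unproj(px,'top',z))
cv2.imwrite("pics/crop1.png",cv2.resize(top[120:320,130:390],None,fx=3,fy=3,interpolation=cv2.INTER_CUBIC)[:600,:780])
E
```

```text
red top [ 0.5954 -0.1155  0.1225  0.0723 -8.1744]
   handle blue [  0.5961  -0.1141   0.0471   0.0166 -12.6193]
red side [ 0.597  -0.1095  0.1227  0.0762 -8.1301]
   handle blue [ 0.593  -0.0982  0.0489  0.0347 -6.5819]
yellow top [ 0.4406  0.0855  0.116   0.0649 -5.4539]
   handle red [ 4.44100e-01  9.41000e-02  4.67000e-02  1.50000e-02 -1.97989e+01]
yellow side [  0.4469   0.1006   0.1237   0.0769 -19.179 ]
   handle red [  0.4452   0.1083   0.0522   0.0316 -20.2249]
blue top [ 0.5987  0.2449  0.1197  0.0686 -9.5445]
   handle yellow [  0.5985   0.2457   0.0446   0.0113 -10.0806]
blue side [ 0.6003  0.2507  0.1203  0.0706 -9.2557]
   handle yellow [ 0.5961  0.2563  0.0555  0.0273 -9.3099]
grey top [  0.4517  -0.2412   0.1218   0.0721 -17.2892]
grey side [  0.4518  -0.2414   0.1244   0.0917 -17.5009]
bottle [[0.61454352 0.07715025]]
jar [[ 0.44582571 -0.09030411]]
screwtop [[0.24006092 0.26505439]]
```

View pics/crop1.png

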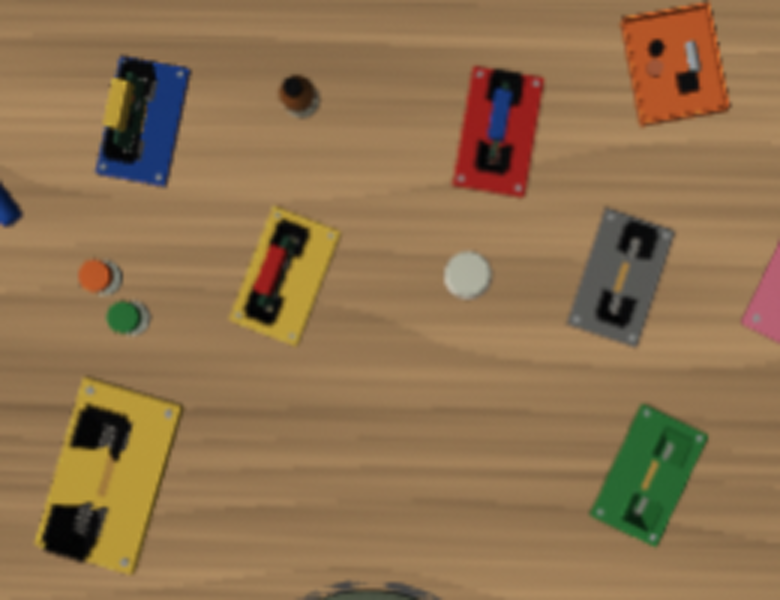

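The crop confirms it: the small yellow plate with the red card (crop (285,275)) is dock_yellow, and the big yellow one (crop (110,475)) is a decoy. The plan is red→spare, yellow→dock_yellow, blue→dock_blue, then red→dock_red. Next I'll write a move calculator and settle the yellow dock's pose from its corners.

```bash
cat > mv.py <<'E'
import numpy as np, sys
from workcell import readout
def plan(pts):  # pts: list of (x,y,z,yawdeg); turn first, then shift
    s=readout.observe(); p=s["position"]; y=s["tool_rot"][2]
    print("at",p.round(4),np.degrees(s["tool_rot"]).round(2),"w",round(s["grip_width"],4),"F",s["force"].round(1),"t",s["clock"],"q7",round(s["qpos"][6],2))
    for x in pts:
        t=np.radians(x[3]); d=np.array(x[:3])-p
        dx,dy=np.cos(t)*d[0]+np.sin(t)*d[1], np.sin(t)*d[0]-np.cos(t)*d[1]
        print("->",x,"yaw %.3f"%(-(t-y)/(np.pi/2)),"dx %.3f dy %.3f dz %.3f"%(dx*10,dy*10,-d[2]*10))
        p=np.array(x[:3]); y=t
if __name__=="__main__": plan([tuple(map(float,a.split(","))) for a in sys.argv[1:]])
E
python3 - <<'E'
from v import *
q=np.array([(278,205),(340,235),(298,345),(231,320)])/3+[130,120]
w=unproj(q,'top',0.01); print(w.round(4),w.mean(0)); 
top=cv2.imread("pics/top0.png")
r=rect(top,'top',0.01); h=cv2.cvtColor(r,cv2.COLOR_BGR2HSV); i=int((.4406-X0)/S);j=int((.0655-Y0)/S);print(h[i,j])
E
python3 mv.py 0.45,-0.3,0.23,-19.8 0.444,0.094,0.23,-19.8
```

```text
[[0.5144 0.103 ]
 [0.4856 0.0395]
 [0.3744 0.078 ]
 [0.3975 0.1463]] [0.44297522 0.09171697]
[ 23 174 186]
at [ 0.1993 -0.5921  0.2308] [-1.7994e+02  1.0000e-02  1.8610e+01] w 0.0856 F [-0.  -0.6 -0.8] t 0.1 q7 -0.11
-> (0.45, -0.3, 0.23, -19.8) yaw 0.427 dx 1.370 dy -3.597 dz 0.008
-> (0.444, 0.094, 0.23, -19.8) yaw -0.000 dx -1.391 dy -3.687 dz -0.000
```

Call:
drive_tool([
  {"yaw": 0.0855,"fingers": 0},
  {"yaw": 0.0855},
  {"yaw": 0.0855},
  {"yaw": 0.0855},
  {"yaw": 0.085},
  {"dx": 0.137,"dy": -0.36},
  {"dx": 0.137,"dy": -0.36},
  {"dx": 0.137,"dy": -0.36},
  {"dx": 0.137,"dy": -0.36},
  {"dx": 0.137,"dy": -0.36},
  {"dx": 0.137,"dy": -0.36},
  {"dx": 0.137,"dy": -0.36},
  {"dx": 0.137,"dy": -0.36},
  {"dx": 0.137,"dy": -0.36},
  {"dx": 0.137,"dy": -0.36},
  {},
])

```text
invalid input
```

```bash
python3 mv.py 0.444,0.0935,0.2,-19.8
```

```text
at [ 0.1993 -0.5921  0.2308] [-1.7994e+02  1.0000e-02  1.8610e+01] w 0.0856 F [-0.  -0.6 -0.8] t 0.1 q7 -0.11
-> (0.444, 0.0935, 0.2, -19.8) yaw 0.427 dx -0.020 dy -7.279 dz 0.308
```

Every row probably has to carry all its fields.

Call:
drive_tool([
  {"dx": 0,"dy": 0,"dz": 0,"yaw": 0.0855,"fingers": 0},
  {"dx": 0,"dy": 0,"dz": 0,"yaw": 0.0855,"fingers": 0},
  {"dx": 0,"dy": 0,"dz": 0,"yaw": 0.0855,"fingers": 0},
  {"dx": 0,"dy": 0,"dz": 0,"yaw": 0.0855,"fingers": 0},
  {"dx": 0,"dy": 0,"dz": 0,"yaw": 0.085,"fingers": 0},
  {"dx": 0.137,"dy": -0.36,"dz": 0,"yaw": 0,"fingers": 0},
  {"dx": 0.137,"dy": -0.36,"dz": 0,"yaw": 0,"fingers": 0},
  {"dx": 0.137,"dy": -0.36,"dz": 0,"yaw": 0,"fingers": 0},
  {"dx": 0.137,"dy": -0.36,"dz": 0,"yaw": 0,"fingers": 0},
  {"dx": 0.137,"dy": -0.36,"dz": 0,"yaw": 0,"fingers": 0},
  {"dx": 0.137,"dy": -0.36,"dz": 0,"yaw": 0,"fingers": 0},
  {"dx": 0.137,"dy": -0.36,"dz": 0,"yaw": 0,"fingers": 0},
  {"dx": 0.137,"dy": -0.36,"dz": 0,"yaw": 0,"fingers": 0},
  {"dx": 0.137,"dy": -0.36,"dz": 0,"yaw": 0,"fingers": 0},
  {"dx": 0.137,"dy": -0.36,"dz": 0,"yaw": 0,"fingers": 0},
  {"dx": 0,"dy": 0,"dz": 0,"yaw": 0,"fingers": 0},
])

```text
clock: 1.7
position: [0.4536, -0.2957, 0.231]
tool_rot: [-3.14, -0.0, -0.339]
force: [-0.4, -1.2, -0.9]
grip_width: 0.0854
finger_force: 0.0
```

```bash
python3 mv.py 0.444,0.0935,0.2,-19.8
```

```text
at [ 0.4536 -0.2957  0.231 ] [-1.7989e+02 -1.0000e-02 -1.9450e+01] w 0.0854 F [-0.4 -1.2 -0.9] t 1.7 q7 -1.42
-> (0.444, 0.0935, 0.2, -19.8) yaw 0.004 dx -1.408 dy -3.629 dz 0.310
```

Call:
drive_tool([
  {"dx": -0.141,"dy": -0.363,"dz": 0.03,"yaw": 0.004,"fingers": 0},
  {"dx": -0.141,"dy": -0.363,"dz": 0.03,"yaw": 0,"fingers": 0},
  {"dx": -0.141,"dy": -0.363,"dz": 0.03,"yaw": 0,"fingers": 0},
  {"dx": -0.141,"dy": -0.363,"dz": 0.03,"yaw": 0,"fingers": 0},
  {"dx": -0.141,"dy": -0.363,"dz": 0.03,"yaw": 0,"fingers": 0},
  {"dx": -0.141,"dy": -0.363,"dz": 0.03,"yaw": 0,"fingers": 0},
  {"dx": -0.141,"dy": -0.363,"dz": 0.03,"yaw": 0,"fingers": 0},
  {"dx": -0.141,"dy": -0.363,"dz": 0.03,"yaw": 0,"fingers": 0},
  {"dx": -0.141,"dy": -0.363,"dz": 0.03,"yaw": 0,"fingers": 0},
  {"dx": -0.141,"dy": -0.363,"dz": 0.03,"yaw": 0,"fingers": 0},
  {"dx": 0,"dy": 0,"dz": 0,"yaw": 0,"fingers": 0},
  {"dx": 0,"dy": 0,"dz": 0,"yaw": 0,"fingers": 0},
])

```text
clock: 2.9
position: [0.4428, 0.0895, 0.2011]
tool_rot: [3.141, 0.001, -0.351]
force: [-0.3, -0.2, -0.5]
grip_width: 0.0856
finger_force: 0.0
```

```bash
python3 mv.py 0.444,0.0935,0.079,-19.8
python3 - <<'E'
from v import *
s=grab_frame("side"); cv2.imwrite("pics/s1.png",s)
E
```

```text
at [0.4428 0.0895 0.2011] [ 1.7998e+02  3.0000e-02 -2.0090e+01] w 0.0856 F [-0.3 -0.2 -0.5] t 2.9 q7 -2.31
-> (0.444, 0.0935, 0.079, -19.8) yaw -0.003 dx -0.002 dy -0.041 dz 1.221
```

View pics/s1.png

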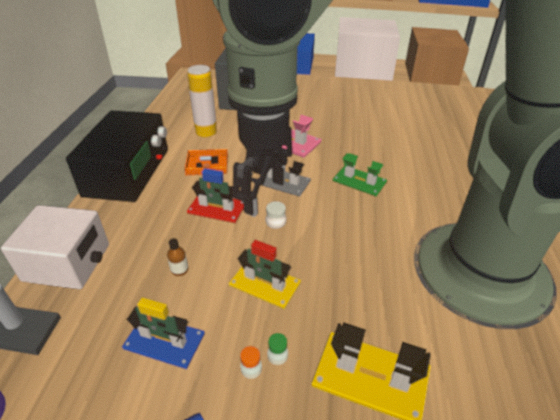

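The gripper hovers over the red card (handle about (263,250)) with nothing disturbed. q7 is near its limit, so I'll take the half-turn equivalent.

Call:
drive_tool([
  {"dx": 0,"dy": 0,"dz": 0,"yaw": -0.095,"fingers": 0},
  {"dx": 0,"dy": 0,"dz": 0,"yaw": -0.095,"fingers": 0},
  {"dx": 0,"dy": 0,"dz": 0,"yaw": -0.095,"fingers": 0},
  {"dx": 0,"dy": 0,"dz": 0,"yaw": -0.095,"fingers": 0},
  {"dx": 0,"dy": 0,"dz": 0,"yaw": -0.095,"fingers": 0},
  {"dx": 0,"dy": 0,"dz": 0,"yaw": -0.095,"fingers": 0},
  {"dx": 0,"dy": 0,"dz": 0,"yaw": -0.095,"fingers": 0},
  {"dx": 0,"dy": 0,"dz": 0,"yaw": -0.095,"fingers": 0},
  {"dx": 0,"dy": 0,"dz": 0,"yaw": -0.095,"fingers": 0},
  {"dx": 0,"dy": 0,"dz": 0,"yaw": -0.095,"fingers": 0},
  {"dx": 0,"dy": 0,"dz": 0,"yaw": -0.095,"fingers": 0},
  {"dx": 0,"dy": 0,"dz": 0,"yaw": -0.095,"fingers": 0},
  {"dx": 0,"dy": 0,"dz": 0,"yaw": -0.095,"fingers": 0},
  {"dx": 0,"dy": 0,"dz": 0,"yaw": -0.095,"fingers": 0},
  {"dx": 0,"dy": 0,"dz": 0,"yaw": -0.095,"fingers": 0},
  {"dx": 0,"dy": 0,"dz": 0,"yaw": -0.095,"fingers": 0},
  {"dx": 0,"dy": 0,"dz": 0,"yaw": -0.095,"fingers": 0},
  {"dx": 0,"dy": 0,"dz": 0,"yaw": -0.095,"fingers": 0},
  {"dx": 0,"dy": 0,"dz": 0,"yaw": -0.095,"fingers": 0},
  {"dx": 0,"dy": 0,"dz": 0,"yaw": -0.095,"fingers": 0},
])

```text
clock: 4.95
position: [0.4432, 0.0877, 0.2013]
tool_rot: [-3.141, 0.0, 2.636]
force: [-0.2, -0.1, 0.0]
grip_width: 0.0848
finger_force: 0.0
```

Call:
drive_tool([
  {"dx": 0,"dy": 0,"dz": 0,"yaw": -0.09,"fingers": 0},
  {"dx": 0,"dy": 0,"dz": 0,"yaw": 0,"fingers": 0},
  {"dx": 0,"dy": 0,"dz": 0,"yaw": 0,"fingers": 0},
])

```text
clock: 5.25
position: [0.4431, 0.0882, 0.2012]
tool_rot: [-3.141, -0.0, 2.768]
force: [-0.1, 0.5, -1.2]
grip_width: 0.0855
finger_force: 0.0
```

```bash
python3 mv.py 0.444,0.0935,0.079,160
```

```text
at [0.4431 0.0882 0.2012] [-1.7998e+02 -1.0000e-02  1.5857e+02] w 0.0855 F [-0.1  0.5 -1.2] t 5.25 q7 0.51
-> (0.444, 0.0935, 0.079, 160.0) yaw -0.016 dx 0.010 dy 0.053 dz 1.222
```

Call:
drive_tool([
  {"dx": 0.01,"dy": 0.053,"dz": 0,"yaw": -0.016,"fingers": 0},
  {"dx": 0,"dy": 0,"dz": 0.25,"yaw": 0,"fingers": 0},
  {"dx": 0,"dy": 0,"dz": 0.25,"yaw": 0,"fingers": 0},
  {"dx": 0,"dy": 0,"dz": 0.25,"yaw": 0,"fingers": 0},
  {"dx": 0,"dy": 0,"dz": 0.25,"yaw": 0,"fingers": 0},
  {"dx": 0,"dy": 0,"dz": 0.15,"yaw": 0,"fingers": 0},
  {"dx": 0,"dy": 0,"dz": 0.07,"yaw": 0,"fingers": 0},
  {"dx": 0,"dy": 0,"dz": 0,"yaw": 0,"fingers": 0},
  {"dx": 0,"dy": 0,"dz": 0,"yaw": 0,"fingers": 0},
])

```text
clock: 6.15
position: [0.4443, 0.0948, 0.0799]
tool_rot: [3.141, 0.001, 2.799]
force: [-1.3, -0.1, -0.1]
grip_width: 0.0858
finger_force: 0.0
```

```bash
python3 mv.py 0.444,0.0935,0.079,160
python3 - <<'E'
from v import *
s=grab_frame("side"); cv2.imwrite("pics/s2.png",cv2.resize(s[180:330,180:340],None,fx=3.5,fy=3.5))
E
```

```text
at [0.4443 0.0948 0.0799] [1.7998e+02 4.0000e-02 1.6035e+02] w 0.0858 F [-1.3 -0.1 -0.1] t 6.15 q7 0.31
-> (0.444, 0.0935, 0.079, 160.0) yaw 0.004 dx -0.001 dy -0.014 dz 0.009
```

View pics/s2.png

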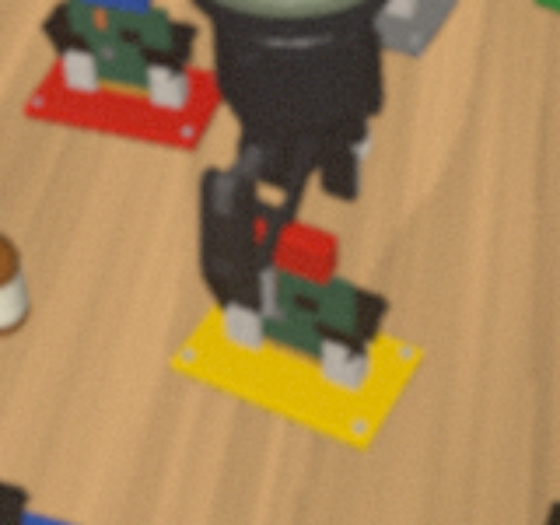

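The near finger stands in front of the red handle and the far finger behind it, so they straddle it. I'll grip now.

Call:
drive_tool([
  {"dx": 0,"dy": -0.014,"dz": 0.009,"yaw": 0.004,"fingers": 0.5},
  {"dx": 0,"dy": 0,"dz": 0,"yaw": 0,"fingers": 1},
  {"dx": 0,"dy": 0,"dz": 0,"yaw": 0,"fingers": 1},
  {"dx": 0,"dy": 0,"dz": 0,"yaw": 0,"fingers": 1},
  {"dx": 0,"dy": 0,"dz": 0,"yaw": 0,"fingers": 1},
  {"dx": 0,"dy": 0,"dz": 0,"yaw": 0,"fingers": 1},
  {"dx": 0,"dy": 0,"dz": 0,"yaw": 0,"fingers": 1},
  {"dx": 0,"dy": 0,"dz": 0,"yaw": 0,"fingers": 1},
], squeeze=40)

```text
clock: 7.0
position: [0.444, 0.0941, 0.0787]
tool_rot: [3.14, 0.001, 2.793]
force: [1.0, 6.1, 2.2]
grip_width: 0.0157
finger_force: 39.9
```

```bash
python3 mv.py 0.444,0.0935,0.21,160
```

```text
at [0.444  0.0941 0.0787] [1.7991e+02 3.0000e-02 1.6003e+02] w 0.0157 F [1.  6.1 2.2] t 7.0 q7 0.3
-> (0.444, 0.0935, 0.21, 160.0) yaw 0.000 dx -0.002 dy -0.006 dz -1.313
```

Call:
drive_tool([
  {"dx": 0,"dy": 0,"dz": -0.1,"yaw": 0,"fingers": 1},
  {"dx": 0,"dy": 0,"dz": -0.2,"yaw": 0,"fingers": 1},
  {"dx": 0,"dy": 0,"dz": -0.25,"yaw": 0,"fingers": 1},
  {"dx": 0,"dy": 0,"dz": -0.25,"yaw": 0,"fingers": 1},
  {"dx": 0,"dy": 0,"dz": -0.25,"yaw": 0,"fingers": 1},
  {"dx": 0,"dy": 0,"dz": -0.26,"yaw": 0,"fingers": 1},
  {"dx": 0,"dy": 0,"dz": 0,"yaw": 0,"fingers": 1},
])

```text
clock: 7.7
position: [0.4445, 0.0933, 0.2118]
tool_rot: [3.141, 0.003, 2.792]
force: [-0.4, 0.9, -1.3]
grip_width: 0.0157
finger_force: 39.4
```

```bash
python3 mv.py 0.4517,-0.2412,0.21,162.6
```

```text
at [0.4445 0.0933 0.2118] [179.94   0.19 159.97] w 0.0157 F [-0.4  0.9 -1.3] t 7.7 q7 0.53
-> (0.4517, -0.2412, 0.21, 162.6) yaw -0.029 dx -1.069 dy -3.170 dz 0.018
```

Call:
drive_tool([
  {"dx": 0,"dy": 0,"dz": 0,"yaw": -0.029,"fingers": 1},
  {"dx": -0.05,"dy": -0.15,"dz": 0,"yaw": 0,"fingers": 1},
  {"dx": -0.1,"dy": -0.3,"dz": 0,"yaw": 0,"fingers": 1},
  {"dx": -0.1,"dy": -0.3,"dz": 0,"yaw": 0,"fingers": 1},
  {"dx": -0.1,"dy": -0.3,"dz": 0,"yaw": 0,"fingers": 1},
  {"dx": -0.1,"dy": -0.3,"dz": 0,"yaw": 0,"fingers": 1},
  {"dx": -0.1,"dy": -0.3,"dz": 0,"yaw": 0,"fingers": 1},
  {"dx": -0.1,"dy": -0.3,"dz": 0,"yaw": 0,"fingers": 1},
  {"dx": -0.1,"dy": -0.3,"dz": 0,"yaw": 0,"fingers": 1},
  {"dx": -0.1,"dy": -0.3,"dz": 0,"yaw": 0,"fingers": 1},
  {"dx": -0.1,"dy": -0.3,"dz": 0,"yaw": 0,"fingers": 1},
  {"dx": -0.1,"dy": -0.25,"dz": 0,"yaw": 0,"fingers": 1},
  {"dx": -0.02,"dy": -0.07,"dz": 0,"yaw": 0,"fingers": 1},
  {"dx": 0,"dy": 0,"dz": 0,"yaw": 0,"fingers": 1},
  {"dx": 0,"dy": 0,"dz": 0,"yaw": 0,"fingers": 1},
])

```text
clock: 9.2
position: [0.4507, -0.2403, 0.209]
tool_rot: [3.141, -0.001, 2.839]
force: [0.3, 0.5, -1.1]
grip_width: 0.016
finger_force: 39.4
```

```bash
python3 mv.py 0.4517,-0.2412,0.12,162.6
```

```text
at [ 0.4507 -0.2403  0.209 ] [ 1.7998e+02 -5.0000e-02  1.6265e+02] w 0.016 F [ 0.3  0.5 -1.1] t 9.2 q7 1.3
-> (0.4517, -0.2412, 0.12, 162.6) yaw 0.001 dx -0.012 dy -0.006 dz 0.890
```

Call:
drive_tool([
  {"dx": -0.012,"dy": -0.006,"dz": 0.2,"yaw": 0,"fingers": 1},
  {"dx": 0,"dy": 0,"dz": 0.25,"yaw": 0,"fingers": 1},
  {"dx": 0,"dy": 0,"dz": 0.25,"yaw": 0,"fingers": 1},
  {"dx": 0,"dy": 0,"dz": 0.1,"yaw": 0,"fingers": 1},
  {"dx": 0,"dy": 0,"dz": 0.1,"yaw": 0,"fingers": 1},
  {"dx": 0,"dy": 0,"dz": 0.08,"yaw": 0,"fingers": 1},
  {"dx": 0,"dy": 0,"dz": 0,"yaw": 0,"fingers": 1},
])

```text
clock: 9.9
position: [0.4518, -0.242, 0.1111]
tool_rot: [3.141, -0.0, 2.838]
force: [-0.1, 0.0, -0.5]
grip_width: 0.0154
finger_force: 39.2
```

```bash
python3 mv.py 0.4517,-0.2412,0.0785,162.6
```

```text
at [ 0.4518 -0.242   0.1111] [ 1.7999e+02 -3.0000e-02  1.6263e+02] w 0.0154 F [-0.1  0.  -0.5] t 9.9 q7 1.18
-> (0.4517, -0.2412, 0.0785, 162.6) yaw 0.000 dx 0.003 dy 0.007 dz 0.326
```

No contact so far. Going down to home in small steps.

Call:
drive_tool([
  {"dx": 0.0,"dy": 0.005,"dz": 0.06,"yaw": 0,"fingers": 1},
  {"dx": 0,"dy": 0,"dz": 0.06,"yaw": 0,"fingers": 1},
  {"dx": 0,"dy": 0,"dz": 0.06,"yaw": 0,"fingers": 1},
  {"dx": 0,"dy": 0,"dz": 0.06,"yaw": 0,"fingers": 1},
  {"dx": 0,"dy": 0,"dz": 0.05,"yaw": 0,"fingers": 1},
  {"dx": 0,"dy": 0,"dz": 0.03,"yaw": 0,"fingers": 1},
  {"dx": 0,"dy": 0,"dz": 0,"yaw": 0,"fingers": 1},
  {"dx": 0,"dy": 0,"dz": 0,"yaw": 0,"fingers": 1},
])

```text
clock: 10.7
position: [0.4521, -0.2415, 0.0794]
tool_rot: [3.141, -0.0, 2.838]
force: [0.6, 2.4, -2.4]
grip_width: 0.0155
finger_force: 39.2
```

```bash
python3 mv.py 0.4517,-0.2412,0.0785,162.6;  python3 - <<'E'
from v import *
s=grab_frame("side"); cv2.imwrite("pics/s3.png",cv2.resize(s[120:250,180:350],None,fx=4,fy=4))
E
```

```text
at [ 0.4521 -0.2415  0.0794] [179.99  -0.   162.62] w 0.0155 F [ 0.6  2.4 -2.4] t 10.7 q7 1.13
-> (0.4517, -0.2412, 0.0785, 162.6) yaw 0.000 dx 0.005 dy 0.002 dz 0.009
```

View pics/s3.png

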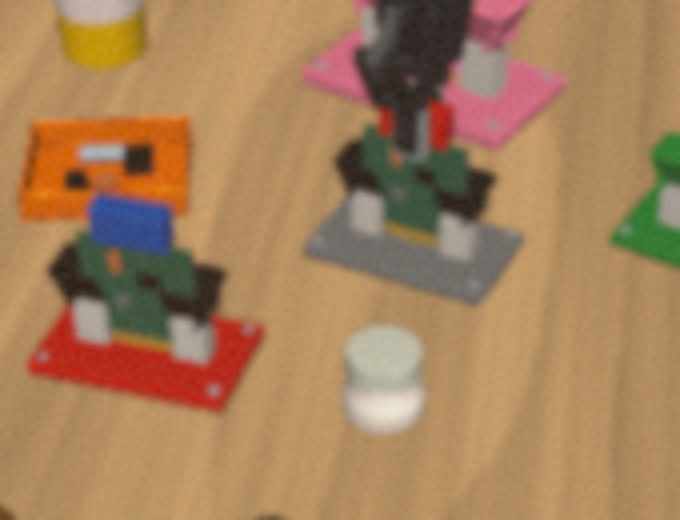

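The red card is in the spare dock's guides (crop (415,180)), about home. I'll release and rise.

Call:
drive_tool([
  {"dx": 0,"dy": 0,"dz": 0,"yaw": 0,"fingers": 0.5},
  {"dx": 0,"dy": 0,"dz": 0,"yaw": 0,"fingers": 0},
  {"dx": 0,"dy": 0,"dz": 0,"yaw": 0,"fingers": 0},
  {"dx": 0,"dy": 0,"dz": 0,"yaw": 0,"fingers": 0},
  {"dx": 0,"dy": 0,"dz": 0,"yaw": 0,"fingers": 0},
  {"dx": 0,"dy": 0,"dz": 0,"yaw": 0,"fingers": 0},
  {"dx": 0,"dy": 0,"dz": -0.2,"yaw": 0,"fingers": 0},
  {"dx": 0,"dy": 0,"dz": -0.3,"yaw": 0,"fingers": 0},
  {"dx": 0,"dy": 0,"dz": -0.3,"yaw": 0,"fingers": 0},
  {"dx": 0,"dy": 0,"dz": -0.3,"yaw": 0,"fingers": 0},
  {"dx": 0,"dy": 0,"dz": -0.2,"yaw": -0.087,"fingers": 0},
  {"dx": 0,"dy": 0,"dz": 0,"yaw": 0,"fingers": 0},
])

```text
clock: 11.95
position: [0.453, -0.2422, 0.2117]
tool_rot: [-3.14, 0.003, 2.979]
force: [-0.1, 1.5, -0.7]
grip_width: 0.0855
finger_force: 0.0
```

```bash
python3 mv.py 0.5985,0.2455,0.2,170.4;  python3 - <<'E'
from v import *
t=grab_frame("top"); cv2.imwrite("pics/t3.png",t)
for z,c,g in((.11,'red',(.452,-.241)),(.11,'yellow',(.5985,.2455)),(.11,'blue',(.596,-.114)),(.01,'yellow',(.444,.094)),(.01,'blue',(.5985,.2455)),(.01,'red',(.5954,-.1155))):
  print(c,z,box(t,'top',z,c,g,.06 if z>.1 else .085))
E
```

```text
at [ 0.453  -0.2422  0.2117] [-179.92    0.19  170.68] w 0.0855 F [-0.1  1.5 -0.7] t 11.95 q7 1.42
-> (0.5985, 0.2455, 0.2, 170.4) yaw 0.003 dx -0.621 dy 5.051 dz 0.117
red 0.11 None
yellow 0.11 [ 0.5978  0.2454  0.0439  0.0122 -8.427 ]
blue 0.11 [ 0.5959 -0.117   0.0471  0.0171 -1.7357]
yellow 0.01 [  0.4449   0.0944   0.1177   0.0687 -19.5024]
blue 0.01 [ 0.5987  0.2449  0.1196  0.0684 -9.5445]
red 0.01 [ 0.5955 -0.1154  0.1225  0.0721 -8.2192]
```

Call:
drive_tool([
  {"dx": -0.02,"dy": 0.17,"dz": 0,"yaw": 0.003,"fingers": 0},
  {"dx": -0.043,"dy": 0.35,"dz": 0,"yaw": 0,"fingers": 0},
  {"dx": -0.043,"dy": 0.35,"dz": 0,"yaw": 0,"fingers": 0},
  {"dx": -0.043,"dy": 0.35,"dz": 0,"yaw": 0,"fingers": 0},
  {"dx": -0.043,"dy": 0.35,"dz": 0,"yaw": 0,"fingers": 0},
  {"dx": -0.043,"dy": 0.35,"dz": 0,"yaw": 0,"fingers": 0},
  {"dx": -0.043,"dy": 0.35,"dz": 0,"yaw": 0,"fingers": 0},
  {"dx": -0.043,"dy": 0.35,"dz": 0,"yaw": 0,"fingers": 0},
  {"dx": -0.043,"dy": 0.35,"dz": 0,"yaw": 0,"fingers": 0},
  {"dx": -0.043,"dy": 0.35,"dz": 0,"yaw": 0,"fingers": 0},
  {"dx": -0.043,"dy": 0.35,"dz": 0,"yaw": 0,"fingers": 0},
  {"dx": -0.043,"dy": 0.35,"dz": 0,"yaw": 0,"fingers": 0},
  {"dx": -0.043,"dy": 0.35,"dz": 0,"yaw": 0,"fingers": 0},
  {"dx": -0.043,"dy": 0.35,"dz": 0,"yaw": 0,"fingers": 0},
  {"dx": -0.043,"dy": 0.35,"dz": 0.1,"yaw": 0,"fingers": 0},
  {"dx": 0,"dy": 0,"dz": 0,"yaw": 0,"fingers": 0},
  {"dx": 0,"dy": 0,"dz": 0,"yaw": 0,"fingers": 0},
])

```text
clock: 13.7
position: [0.599, 0.2478, 0.1977]
tool_rot: [-3.14, -0.002, 2.97]
force: [-0.1, -0.4, 0.3]
grip_width: 0.0855
finger_force: 0.0
```

```bash
python3 mv.py 0.5982,0.2455,0.079,170.5
```

```text
at [0.599  0.2478 0.1977] [-1.7994e+02 -1.1000e-01  1.7016e+02] w 0.0855 F [-0.1 -0.4  0.3] t 13.7 q7 0.53
-> (0.5982, 0.2455, 0.079, 170.5) yaw -0.004 dx 0.004 dy -0.024 dz 1.187
```

Call:
drive_tool([
  {"dx": 0.004,"dy": -0.024,"dz": 0,"yaw": -0.004,"fingers": 0},
  {"dx": 0,"dy": 0,"dz": 0.25,"yaw": 0,"fingers": 0},
  {"dx": 0,"dy": 0,"dz": 0.25,"yaw": 0,"fingers": 0},
  {"dx": 0,"dy": 0,"dz": 0.25,"yaw": 0,"fingers": 0},
  {"dx": 0,"dy": 0,"dz": 0.25,"yaw": 0,"fingers": 0},
  {"dx": 0,"dy": 0,"dz": 0.12,"yaw": 0,"fingers": 0},
  {"dx": 0,"dy": 0,"dz": 0.067,"yaw": 0,"fingers": 0},
  {"dx": 0,"dy": 0,"dz": 0,"yaw": 0,"fingers": 0},
  {"dx": 0,"dy": 0,"dz": 0,"yaw": 0,"fingers": 0},
])

```text
clock: 14.6
position: [0.5995, 0.245, 0.0817]
tool_rot: [3.141, 0.001, 2.976]
force: [0.5, -0.4, -0.7]
grip_width: 0.0853
finger_force: 0.0
```

```bash
python3 mv.py 0.5982,0.2455,0.079,170.5
```

```text
at [0.5995 0.245  0.0817] [1.7996e+02 6.0000e-02 1.7050e+02] w 0.0853 F [ 0.5 -0.4 -0.7] t 14.6 q7 0.45
-> (0.5982, 0.2455, 0.079, 170.5) yaw 0.000 dx 0.014 dy 0.003 dz 0.027
```

Call:
drive_tool([
  {"dx": 0.012,"dy": 0.003,"dz": 0.025,"yaw": 0,"fingers": 0},
  {"dx": 0,"dy": 0,"dz": 0,"yaw": 0,"fingers": 0.5},
  {"dx": 0,"dy": 0,"dz": 0,"yaw": 0,"fingers": 1},
  {"dx": 0,"dy": 0,"dz": 0,"yaw": 0,"fingers": 1},
  {"dx": 0,"dy": 0,"dz": 0,"yaw": 0,"fingers": 1},
  {"dx": 0,"dy": 0,"dz": 0,"yaw": 0,"fingers": 1},
  {"dx": 0,"dy": 0,"dz": 0,"yaw": 0,"fingers": 1},
  {"dx": 0,"dy": 0,"dz": 0,"yaw": 0,"fingers": 1},
  {"dx": 0,"dy": 0,"dz": 0,"yaw": 0,"fingers": 1},
], squeeze=40)

```text
clock: 15.5
position: [0.5979, 0.2462, 0.0784]
tool_rot: [3.14, 0.0, 2.977]
force: [1.0, 4.4, 1.1]
grip_width: 0.0155
finger_force: 40.3
```

```bash
python3 mv.py 0.5982,0.2455,0.21,170.5
```

```text
at [0.5979 0.2462 0.0784] [1.7993e+02 2.0000e-02 1.7055e+02] w 0.0155 F [1.  4.4 1.1] t 15.5 q7 0.45
-> (0.5982, 0.2455, 0.21, 170.5) yaw 0.001 dx -0.004 dy -0.007 dz -1.316
```

Call:
drive_tool([
  {"dx": 0,"dy": 0,"dz": -0.1,"yaw": 0,"fingers": 1},
  {"dx": 0,"dy": 0,"dz": -0.2,"yaw": 0,"fingers": 1},
  {"dx": 0,"dy": 0,"dz": -0.25,"yaw": 0,"fingers": 1},
  {"dx": 0,"dy": 0,"dz": -0.25,"yaw": 0,"fingers": 1},
  {"dx": 0,"dy": 0,"dz": -0.25,"yaw": 0,"fingers": 1},
  {"dx": 0,"dy": 0,"dz": -0.26,"yaw": 0,"fingers": 1},
  {"dx": 0,"dy": 0,"dz": 0,"yaw": 0.055,"fingers": 1},
  {"dx": 0,"dy": 0,"dz": 0,"yaw": 0.055,"fingers": 1},
  {"dx": 0,"dy": 0,"dz": 0,"yaw": 0,"fingers": 1},
])

```text
clock: 16.4
position: [0.5978, 0.2449, 0.2092]
tool_rot: [-3.141, 0.0, 2.802]
force: [-0.3, -0.3, 0.2]
grip_width: 0.0152
finger_force: 41.5
```

```bash
python3 mv.py 0.4447,0.0944,0.21,160.4
```

```text
at [0.5978 0.2449 0.2092] [-1.7994e+02  1.0000e-02  1.6052e+02] w 0.0152 F [-0.3 -0.3  0.2] t 16.4 q7 0.39
-> (0.4447, 0.0944, 0.21, 160.4) yaw 0.001 dx 0.937 dy -1.931 dz -0.008
```

Call:
drive_tool([
  {"dx": 0.05,"dy": -0.1,"dz": 0,"yaw": 0,"fingers": 1},
  {"dx": 0.12,"dy": -0.25,"dz": 0,"yaw": 0,"fingers": 1},
  {"dx": 0.12,"dy": -0.25,"dz": 0,"yaw": 0,"fingers": 1},
  {"dx": 0.12,"dy": -0.25,"dz": 0,"yaw": 0,"fingers": 1},
  {"dx": 0.12,"dy": -0.25,"dz": 0,"yaw": 0,"fingers": 1},
  {"dx": 0.12,"dy": -0.25,"dz": 0,"yaw": 0,"fingers": 1},
  {"dx": 0.12,"dy": -0.25,"dz": 0,"yaw": 0,"fingers": 1},
  {"dx": 0.12,"dy": -0.25,"dz": 0,"yaw": 0,"fingers": 1},
  {"dx": 0.047,"dy": -0.08,"dz": 0,"yaw": 0,"fingers": 1},
  {"dx": 0,"dy": 0,"dz": 0,"yaw": 0,"fingers": 1},
  {"dx": 0,"dy": 0,"dz": 0,"yaw": 0,"fingers": 1},
])

```text
clock: 17.5
position: [0.4458, 0.0946, 0.2094]
tool_rot: [3.141, 0.0, 2.804]
force: [1.2, -0.2, -1.1]
grip_width: 0.0152
finger_force: 41.5
```

```bash
python3 mv.py 0.4447,0.0944,0.11,160.4
```

```text
at [0.4458 0.0946 0.2094] [1.7998e+02 3.0000e-02 1.6067e+02] w 0.0152 F [ 1.2 -0.2 -1.1] t 17.5 q7 0.55
-> (0.4447, 0.0944, 0.11, 160.4) yaw 0.003 dx 0.010 dy -0.006 dz 0.994
```

Call:
drive_tool([
  {"dx": 0.01,"dy": -0.006,"dz": 0.2,"yaw": 0.003,"fingers": 1},
  {"dx": 0,"dy": 0,"dz": 0.25,"yaw": 0,"fingers": 1},
  {"dx": 0,"dy": 0,"dz": 0.25,"yaw": 0,"fingers": 1},
  {"dx": 0,"dy": 0,"dz": 0.1,"yaw": 0,"fingers": 1},
  {"dx": 0,"dy": 0,"dz": 0.1,"yaw": 0,"fingers": 1},
  {"dx": 0,"dy": 0,"dz": 0.08,"yaw": 0,"fingers": 1},
  {"dx": 0,"dy": 0,"dz": 0,"yaw": 0,"fingers": 1},
])

```text
clock: 18.2
position: [0.4444, 0.0944, 0.1109]
tool_rot: [3.142, -0.0, 2.799]
force: [-0.7, -0.0, -0.2]
grip_width: 0.0155
finger_force: 41.5
```

```bash
python3 mv.py 0.4445,0.0944,0.0783,160.4
```

```text
at [0.4444 0.0944 0.1109] [ 1.8000e+02 -2.0000e-02  1.6038e+02] w 0.0155 F [-0.7 -0.  -0.2] t 18.2 q7 0.38
-> (0.4445, 0.0944, 0.0783, 160.4) yaw -0.000 dx -0.001 dy 0.000 dz 0.326
```

Call:
drive_tool([
  {"dx": 0,"dy": 0,"dz": 0.06,"yaw": 0,"fingers": 1},
  {"dx": 0,"dy": 0,"dz": 0.06,"yaw": 0,"fingers": 1},
  {"dx": 0,"dy": 0,"dz": 0.06,"yaw": 0,"fingers": 1},
  {"dx": 0,"dy": 0,"dz": 0.06,"yaw": 0,"fingers": 1},
  {"dx": 0,"dy": 0,"dz": 0.05,"yaw": 0,"fingers": 1},
  {"dx": 0,"dy": 0,"dz": 0.035,"yaw": 0,"fingers": 1},
  {"dx": 0,"dy": 0,"dz": 0,"yaw": 0,"fingers": 1},
  {"dx": 0,"dy": 0,"dz": 0,"yaw": 0,"fingers": 1},
])

```text
clock: 19.0
position: [0.445, 0.0952, 0.0787]
tool_rot: [3.139, 0.001, 2.799]
force: [3.4, 7.4, -4.4]
grip_width: 0.0154
finger_force: 41.6
```

```bash
python3 mv.py 0.4445,0.0944,0.0783,160.4
```

```text
at [0.445  0.0952 0.0787] [1.7988e+02 4.0000e-02 1.6040e+02] w 0.0154 F [ 3.4  7.4 -4.4] t 19.0 q7 0.32
-> (0.4445, 0.0944, 0.0783, 160.4) yaw -0.000 dx 0.002 dy -0.009 dz 0.004
```

Call:
drive_tool([
  {"dx": 0,"dy": 0,"dz": 0,"yaw": 0,"fingers": 0.5},
  {"dx": 0,"dy": 0,"dz": 0,"yaw": 0,"fingers": 0},
  {"dx": 0,"dy": 0,"dz": 0,"yaw": 0,"fingers": 0},
  {"dx": 0,"dy": 0,"dz": 0,"yaw": 0,"fingers": 0},
  {"dx": 0,"dy": 0,"dz": 0,"yaw": 0,"fingers": 0},
  {"dx": 0,"dy": 0,"dz": 0,"yaw": 0,"fingers": 0},
  {"dx": 0,"dy": 0,"dz": -0.2,"yaw": 0,"fingers": 0},
  {"dx": 0,"dy": 0,"dz": -0.3,"yaw": 0,"fingers": 0},
  {"dx": 0,"dy": 0,"dz": -0.3,"yaw": 0,"fingers": 0},
  {"dx": 0,"dy": 0,"dz": -0.3,"yaw": 0,"fingers": 0},
  {"dx": 0,"dy": 0,"dz": -0.1,"yaw": -0.064,"fingers": 0},
  {"dx": 0,"dy": 0,"dz": 0,"yaw": -0.064,"fingers": 0},
  {"dx": 0,"dy": 0,"dz": 0,"yaw": 0,"fingers": 0},
])

```text
clock: 20.3
position: [0.4444, 0.094, 0.1989]
tool_rot: [3.142, 0.001, 3.001]
force: [-0.3, -0.3, 0.2]
grip_width: 0.0854
finger_force: 0.0
```

```bash
python3 mv.py 0.5957,-0.1158,0.2,171.8;  python3 - <<'E'
from v import *
s=grab_frame("side"); cv2.imwrite("pics/s4.png",s)
E
```

```text
at [0.4444 0.094  0.1989] [1.8000e+02 3.0000e-02 1.7196e+02] w 0.0854 F [-0.3 -0.3  0.2] t 20.3 q7 0.71
-> (0.5957, -0.1158, 0.2, 171.8) yaw 0.002 dx -1.797 dy -1.861 dz -0.011
```

View pics/s4.png

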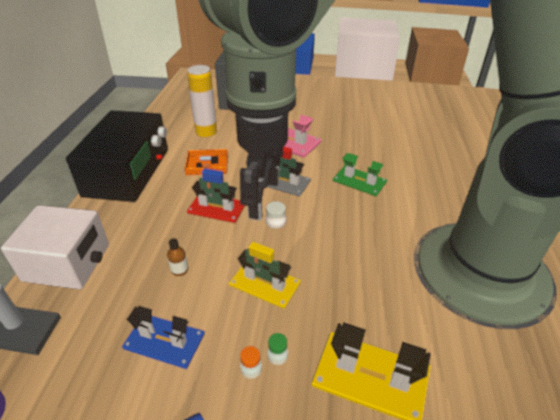

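The yellow card now stands in dock_yellow (263,262), red is in the spare dock and dock_blue (162,335) is empty. Next is the blue card.

Call:
drive_tool([
  {"dx": -0.08,"dy": -0.08,"dz": 0,"yaw": 0.002,"fingers": 0},
  {"dx": -0.25,"dy": -0.26,"dz": 0,"yaw": 0,"fingers": 0},
  {"dx": -0.25,"dy": -0.26,"dz": 0,"yaw": 0,"fingers": 0},
  {"dx": -0.25,"dy": -0.26,"dz": 0,"yaw": 0,"fingers": 0},
  {"dx": -0.25,"dy": -0.26,"dz": 0,"yaw": 0,"fingers": 0},
  {"dx": -0.25,"dy": -0.26,"dz": 0,"yaw": 0,"fingers": 0},
  {"dx": -0.25,"dy": -0.26,"dz": 0,"yaw": 0,"fingers": 0},
  {"dx": -0.217,"dy": -0.221,"dz": 0,"yaw": 0,"fingers": 0},
  {"dx": 0,"dy": 0,"dz": 0,"yaw": 0,"fingers": 0},
  {"dx": 0,"dy": 0,"dz": 0,"yaw": 0,"fingers": 0},
  {"dx": 0,"dy": 0,"dz": 0,"yaw": 0,"fingers": 0},
])

```text
clock: 21.45
position: [0.5949, -0.1154, 0.1984]
tool_rot: [3.141, -0.001, 2.996]
force: [-0.0, 0.1, -0.4]
grip_width: 0.0859
finger_force: 0.0
```

```bash
python3 mv.py 0.5957,-0.1158,0.079,171.8
```

```text
at [ 0.5949 -0.1154  0.1984] [ 1.7999e+02 -4.0000e-02  1.7168e+02] w 0.0859 F [-0.   0.1 -0.4] t 21.45 q7 1.13
-> (0.5957, -0.1158, 0.079, 171.8) yaw -0.001 dx -0.008 dy -0.003 dz 1.194
```

Call:
drive_tool([
  {"dx": -0.008,"dy": -0.003,"dz": 0,"yaw": 0,"fingers": 0},
  {"dx": 0,"dy": 0,"dz": 0.25,"yaw": 0,"fingers": 0},
  {"dx": 0,"dy": 0,"dz": 0.25,"yaw": 0,"fingers": 0},
  {"dx": 0,"dy": 0,"dz": 0.25,"yaw": 0,"fingers": 0},
  {"dx": 0,"dy": 0,"dz": 0.25,"yaw": 0,"fingers": 0},
  {"dx": 0,"dy": 0,"dz": 0.12,"yaw": 0,"fingers": 0},
  {"dx": 0,"dy": 0,"dz": 0.08,"yaw": 0,"fingers": 0},
  {"dx": 0,"dy": 0,"dz": 0,"yaw": 0,"fingers": 0},
  {"dx": 0,"dy": 0,"dz": 0,"yaw": 0,"fingers": 0},
])

```text
clock: 22.35
position: [0.5965, -0.1162, 0.0796]
tool_rot: [3.142, 0.001, 2.997]
force: [-0.3, -0.1, 0.8]
grip_width: 0.0857
finger_force: 0.0
```

```bash
python3 mv.py 0.5957,-0.1158,0.079,171.8
```

```text
at [ 0.5965 -0.1162  0.0796] [1.800e+02 6.000e-02 1.717e+02] w 0.0857 F [-0.3 -0.1  0.8] t 22.35 q7 1.03
-> (0.5957, -0.1158, 0.079, 171.8) yaw -0.001 dx 0.009 dy 0.003 dz 0.006
```

Call:
drive_tool([
  {"dx": 0.009,"dy": 0.003,"dz": 0.006,"yaw": 0,"fingers": 0},
  {"dx": 0,"dy": 0,"dz": 0,"yaw": 0,"fingers": 0.5},
  {"dx": 0,"dy": 0,"dz": 0,"yaw": 0,"fingers": 1},
  {"dx": 0,"dy": 0,"dz": 0,"yaw": 0,"fingers": 1},
  {"dx": 0,"dy": 0,"dz": 0,"yaw": 0,"fingers": 1},
  {"dx": 0,"dy": 0,"dz": 0,"yaw": 0,"fingers": 1},
  {"dx": 0,"dy": 0,"dz": 0,"yaw": 0,"fingers": 1},
  {"dx": 0,"dy": 0,"dz": 0,"yaw": 0,"fingers": 1},
  {"dx": 0,"dy": 0,"dz": 0,"yaw": 0,"fingers": 1},
], squeeze=40)

```text
clock: 23.25
position: [0.5953, -0.1157, 0.0782]
tool_rot: [3.141, 0.0, 2.997]
force: [-0.7, 1.3, 4.1]
grip_width: 0.0155
finger_force: 39.5
```

```bash
python3 mv.py 0.5957,-0.1158,0.21,170.5
```

```text
at [ 0.5953 -0.1157  0.0782] [1.7999e+02 1.0000e-02 1.7170e+02] w 0.0155 F [-0.7  1.3  4.1] t 23.25 q7 1.03
-> (0.5957, -0.1158, 0.21, 170.5) yaw 0.013 dx -0.004 dy -0.000 dz -1.318
```

Call:
drive_tool([
  {"dx": 0,"dy": 0,"dz": -0.1,"yaw": 0,"fingers": 1},
  {"dx": 0,"dy": 0,"dz": -0.2,"yaw": 0,"fingers": 1},
  {"dx": 0,"dy": 0,"dz": -0.25,"yaw": 0,"fingers": 1},
  {"dx": 0,"dy": 0,"dz": -0.25,"yaw": 0,"fingers": 1},
  {"dx": 0,"dy": 0,"dz": -0.25,"yaw": 0,"fingers": 1},
  {"dx": 0,"dy": 0,"dz": -0.26,"yaw": 0,"fingers": 1},
  {"dx": 0,"dy": 0,"dz": 0,"yaw": 0.013,"fingers": 1},
  {"dx": 0,"dy": 0,"dz": 0,"yaw": 0,"fingers": 1},
])

```text
clock: 24.05
position: [0.5951, -0.1161, 0.2096]
tool_rot: [-3.141, 0.001, 2.975]
force: [0.1, 0.2, -1.8]
grip_width: 0.0155
finger_force: 39.2
```

```bash
python3 mv.py 0.5982,0.246,0.21,170.5
```

```text
at [ 0.5951 -0.1161  0.2096] [-1.7997e+02  4.0000e-02  1.7047e+02] w 0.0155 F [ 0.1  0.2 -1.8] t 24.05 q7 1.12
-> (0.5982, 0.246, 0.21, 170.5) yaw -0.000 dx 0.567 dy 3.577 dz -0.004
```

Call:
drive_tool([
  {"dx": 0.02,"dy": 0.15,"dz": 0,"yaw": 0,"fingers": 1},
  {"dx": 0.048,"dy": 0.3,"dz": 0,"yaw": 0,"fingers": 1},
  {"dx": 0.048,"dy": 0.3,"dz": 0,"yaw": 0,"fingers": 1},
  {"dx": 0.048,"dy": 0.3,"dz": 0,"yaw": 0,"fingers": 1},
  {"dx": 0.048,"dy": 0.3,"dz": 0,"yaw": 0,"fingers": 1},
  {"dx": 0.048,"dy": 0.3,"dz": 0,"yaw": 0,"fingers": 1},
  {"dx": 0.048,"dy": 0.3,"dz": 0,"yaw": 0,"fingers": 1},
  {"dx": 0.048,"dy": 0.3,"dz": 0,"yaw": 0,"fingers": 1},
  {"dx": 0.048,"dy": 0.3,"dz": 0,"yaw": 0,"fingers": 1},
  {"dx": 0.048,"dy": 0.3,"dz": 0,"yaw": 0,"fingers": 1},
  {"dx": 0.048,"dy": 0.3,"dz": 0,"yaw": 0,"fingers": 1},
  {"dx": 0.048,"dy": 0.3,"dz": 0,"yaw": 0,"fingers": 1},
  {"dx": 0.019,"dy": 0.127,"dz": 0,"yaw": 0,"fingers": 1},
  {"dx": 0,"dy": 0,"dz": 0,"yaw": 0,"fingers": 1},
  {"dx": 0,"dy": 0,"dz": 0,"yaw": 0,"fingers": 1},
])

```text
clock: 25.55
position: [0.5978, 0.2459, 0.2084]
tool_rot: [-3.141, -0.001, 2.977]
force: [0.6, -1.0, -1.5]
grip_width: 0.0153
finger_force: 39.1
```

```bash
python3 mv.py 0.5982,0.246,0.11,170.5
```

```text
at [0.5978 0.2459 0.2084] [-1.7994e+02 -5.0000e-02  1.7054e+02] w 0.0153 F [ 0.6 -1.  -1.5] t 25.55 q7 0.55
-> (0.5982, 0.246, 0.11, 170.5) yaw 0.000 dx -0.004 dy 0.002 dz 0.984
```

Call:
drive_tool([
  {"dx": -0.004,"dy": 0.002,"dz": 0.2,"yaw": 0,"fingers": 1},
  {"dx": 0,"dy": 0,"dz": 0.25,"yaw": 0,"fingers": 1},
  {"dx": 0,"dy": 0,"dz": 0.25,"yaw": 0,"fingers": 1},
  {"dx": 0,"dy": 0,"dz": 0.1,"yaw": 0,"fingers": 1},
  {"dx": 0,"dy": 0,"dz": 0.1,"yaw": 0,"fingers": 1},
  {"dx": 0,"dy": 0,"dz": 0.08,"yaw": 0,"fingers": 1},
  {"dx": 0,"dy": 0,"dz": 0,"yaw": 0,"fingers": 1},
])

```text
clock: 26.25
position: [0.5985, 0.2462, 0.1107]
tool_rot: [-3.141, -0.0, 2.976]
force: [-0.7, 0.5, 0.3]
grip_width: 0.0156
finger_force: 39.2
```

```bash
python3 mv.py 0.5982,0.246,0.078,170.5
```

```text
at [0.5985 0.2462 0.1107] [-1.7999e+02 -2.0000e-02  1.7051e+02] w 0.0156 F [-0.7  0.5  0.3] t 26.25 q7 0.48
-> (0.5982, 0.246, 0.078, 170.5) yaw 0.000 dx 0.003 dy -0.003 dz 0.327
```

Call:
drive_tool([
  {"dx": 0,"dy": 0,"dz": 0.06,"yaw": 0,"fingers": 1},
  {"dx": 0,"dy": 0,"dz": 0.06,"yaw": 0,"fingers": 1},
  {"dx": 0,"dy": 0,"dz": 0.06,"yaw": 0,"fingers": 1},
  {"dx": 0,"dy": 0,"dz": 0.06,"yaw": 0,"fingers": 1},
  {"dx": 0,"dy": 0,"dz": 0.05,"yaw": 0,"fingers": 1},
  {"dx": 0,"dy": 0,"dz": 0.035,"yaw": 0,"fingers": 1},
  {"dx": 0,"dy": 0,"dz": 0,"yaw": 0,"fingers": 1},
  {"dx": 0,"dy": 0,"dz": 0,"yaw": 0,"fingers": 1},
])

```text
clock: 27.05
position: [0.5985, 0.247, 0.0784]
tool_rot: [3.141, -0.0, 2.977]
force: [1.9, 5.2, -3.9]
grip_width: 0.0154
finger_force: 39.3
```

```bash
python3 mv.py 0.5982,0.246,0.078,170.5
```

```text
at [0.5985 0.247  0.0784] [179.94  -0.   170.55] w 0.0154 F [ 1.9  5.2 -3.9] t 27.05 q7 0.46
-> (0.5982, 0.246, 0.078, 170.5) yaw 0.001 dx 0.002 dy -0.011 dz 0.004
```

The blue card is home. I'll release it, rise and turn for the red card.

Call:
drive_tool([
  {"dx": 0,"dy": 0,"dz": 0,"yaw": 0,"fingers": 0.5},
  {"dx": 0,"dy": 0,"dz": 0,"yaw": 0,"fingers": 0},
  {"dx": 0,"dy": 0,"dz": 0,"yaw": 0,"fingers": 0},
  {"dx": 0,"dy": 0,"dz": 0,"yaw": 0,"fingers": 0},
  {"dx": 0,"dy": 0,"dz": 0,"yaw": 0,"fingers": 0},
  {"dx": 0,"dy": 0,"dz": 0,"yaw": 0,"fingers": 0},
  {"dx": 0,"dy": 0,"dz": -0.2,"yaw": 0,"fingers": 0},
  {"dx": 0,"dy": 0,"dz": -0.3,"yaw": 0,"fingers": 0},
  {"dx": 0,"dy": 0,"dz": -0.3,"yaw": 0,"fingers": 0},
  {"dx": 0,"dy": 0,"dz": -0.3,"yaw": 0,"fingers": 0},
  {"dx": 0,"dy": 0,"dz": -0.1,"yaw": 0.088,"fingers": 0},
  {"dx": 0,"dy": 0,"dz": 0,"yaw": 0,"fingers": 0},
])

```text
clock: 28.25
position: [0.5992, 0.2468, 0.2004]
tool_rot: [3.14, 0.002, 2.835]
force: [-0.4, 0.5, -0.5]
grip_width: 0.0852
finger_force: 0.0
```

```bash
python3 mv.py 0.452,-0.2415,0.2,162.6
```

```text
at [0.5992 0.2468 0.2004] [1.7991e+02 1.3000e-01 1.6244e+02] w 0.0852 F [-0.4  0.5 -0.5] t 28.25 q7 0.41
-> (0.452, -0.2415, 0.2, 162.6) yaw -0.002 dx -0.056 dy -5.099 dz 0.004
```

Call:
drive_tool([
  {"dx": -0.004,"dy": -0.2,"dz": 0,"yaw": -0.002,"fingers": 0},
  {"dx": -0.004,"dy": -0.35,"dz": 0,"yaw": 0,"fingers": 0},
  {"dx": -0.004,"dy": -0.35,"dz": 0,"yaw": 0,"fingers": 0},
  {"dx": -0.004,"dy": -0.35,"dz": 0,"yaw": 0,"fingers": 0},
  {"dx": -0.004,"dy": -0.35,"dz": 0,"yaw": 0,"fingers": 0},
  {"dx": -0.004,"dy": -0.35,"dz": 0,"yaw": 0,"fingers": 0},
  {"dx": -0.004,"dy": -0.35,"dz": 0,"yaw": 0,"fingers": 0},
  {"dx": -0.004,"dy": -0.35,"dz": 0,"yaw": 0,"fingers": 0},
  {"dx": -0.004,"dy": -0.35,"dz": 0,"yaw": 0,"fingers": 0},
  {"dx": -0.004,"dy": -0.35,"dz": 0,"yaw": 0,"fingers": 0},
  {"dx": -0.004,"dy": -0.35,"dz": 0,"yaw": 0,"fingers": 0},
  {"dx": -0.004,"dy": -0.35,"dz": 0,"yaw": 0,"fingers": 0},
  {"dx": -0.004,"dy": -0.35,"dz": 0,"yaw": 0,"fingers": 0},
  {"dx": -0.004,"dy": -0.35,"dz": 0,"yaw": 0,"fingers": 0},
  {"dx": 0,"dy": -0.35,"dz": 0,"yaw": 0,"fingers": 0},
  {"dx": 0,"dy": 0,"dz": 0,"yaw": 0,"fingers": 0},
  {"dx": 0,"dy": 0,"dz": 0,"yaw": 0,"fingers": 0},
])

```text
clock: 29.95
position: [0.4523, -0.2426, 0.1978]
tool_rot: [3.141, -0.001, 2.843]
force: [0.0, 0.1, -0.2]
grip_width: 0.0854
finger_force: 0.0
```

```bash
python3 mv.py 0.452,-0.2415,0.079,162.6;  python3 - <<'E'
from v import *
s=grab_frame("side"); cv2.imwrite("pics/s5.png",s)
E
```

```text
at [ 0.4523 -0.2426  0.1978] [ 1.7998e+02 -7.0000e-02  1.6288e+02] w 0.0854 F [ 0.   0.1 -0.2] t 29.95 q7 1.29
-> (0.452, -0.2415, 0.079, 162.6) yaw 0.003 dx 0.006 dy 0.009 dz 1.188
```

View pics/s5.png

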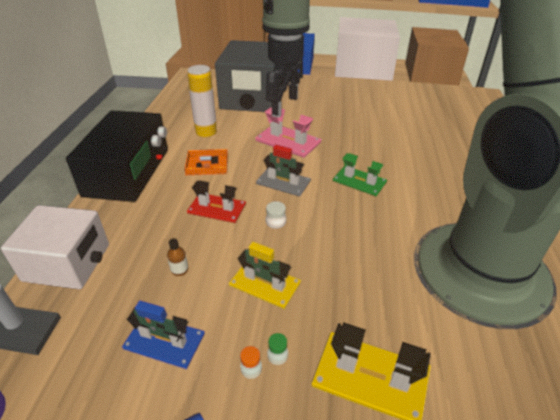

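Blue is in dock_blue (162,325), yellow in dock_yellow (263,262), red in the spare dock (283,165), and dock_red (216,200) is empty. The bottle and jar haven't moved. Now I'll pick up red.

Call:
drive_tool([
  {"dx": 0.006,"dy": 0.009,"dz": 0,"yaw": 0.003,"fingers": 0},
  {"dx": 0,"dy": 0,"dz": 0.25,"yaw": 0,"fingers": 0},
  {"dx": 0,"dy": 0,"dz": 0.25,"yaw": 0,"fingers": 0},
  {"dx": 0,"dy": 0,"dz": 0.25,"yaw": 0,"fingers": 0},
  {"dx": 0,"dy": 0,"dz": 0.25,"yaw": 0,"fingers": 0},
  {"dx": 0,"dy": 0,"dz": 0.12,"yaw": 0,"fingers": 0},
  {"dx": 0,"dy": 0,"dz": 0.075,"yaw": 0,"fingers": 0},
  {"dx": 0,"dy": 0,"dz": 0,"yaw": 0,"fingers": 0},
  {"dx": 0,"dy": 0,"dz": 0,"yaw": 0,"fingers": 0},
])

```text
clock: 30.9
position: [0.4531, -0.2413, 0.0798]
tool_rot: [-3.141, 0.001, 2.837]
force: [0.4, 0.0, 0.0]
grip_width: 0.0855
finger_force: 0.0
```

```bash
python3 mv.py 0.452,-0.2415,0.079,162.6
```

```text
at [ 0.4531 -0.2413  0.0798] [-1.7999e+02  5.0000e-02  1.6254e+02] w 0.0855 F [0.4 0.  0. ] t 30.9 q7 1.13
-> (0.452, -0.2415, 0.079, 162.6) yaw -0.001 dx 0.010 dy -0.005 dz 0.008
```

Call:
drive_tool([
  {"dx": 0.01,"dy": -0.003,"dz": 0.008,"yaw": 0,"fingers": 0},
  {"dx": 0,"dy": 0,"dz": 0,"yaw": 0,"fingers": 0.5},
  {"dx": 0,"dy": 0,"dz": 0,"yaw": 0,"fingers": 1},
  {"dx": 0,"dy": 0,"dz": 0,"yaw": 0,"fingers": 1},
  {"dx": 0,"dy": 0,"dz": 0,"yaw": 0,"fingers": 1},
  {"dx": 0,"dy": 0,"dz": 0,"yaw": 0,"fingers": 1},
  {"dx": 0,"dy": 0,"dz": 0,"yaw": 0,"fingers": 1},
  {"dx": 0,"dy": 0,"dz": 0,"yaw": 0,"fingers": 1},
  {"dx": 0,"dy": 0,"dz": 0,"yaw": 0,"fingers": 1},
  {"dx": 0,"dy": 0,"dz": -0.1,"yaw": 0,"fingers": 1},
  {"dx": 0,"dy": 0,"dz": -0.2,"yaw": 0,"fingers": 1},
  {"dx": 0,"dy": 0,"dz": -0.25,"yaw": 0,"fingers": 1},
  {"dx": 0,"dy": 0,"dz": -0.25,"yaw": 0,"fingers": 1},
  {"dx": 0,"dy": 0,"dz": -0.25,"yaw": 0,"fingers": 1},
  {"dx": 0,"dy": 0,"dz": -0.26,"yaw": 0,"fingers": 1},
  {"dx": 0,"dy": 0,"dz": 0,"yaw": -0.05,"fingers": 1},
  {"dx": 0,"dy": 0,"dz": 0,"yaw": -0.051,"fingers": 1},
  {"dx": 0,"dy": 0,"dz": 0,"yaw": 0,"fingers": 1},
], squeeze=40)

```text
clock: 32.7
position: [0.4513, -0.2414, 0.2098]
tool_rot: [-3.141, -0.0, 2.996]
force: [-0.4, -0.5, -1.0]
grip_width: 0.0155
finger_force: 39.2
```

```bash
python3 mv.py 0.5954,-0.1157,0.21,171.8
```

```text
at [ 0.4513 -0.2414  0.2098] [-179.99   -0.    171.69] w 0.0155 F [-0.4 -0.5 -1. ] t 32.7 q7 1.44
-> (0.5954, -0.1157, 0.21, 171.8) yaw -0.001 dx -1.247 dy 1.450 dz -0.002
```

Call:
drive_tool([
  {"dx": -0.1,"dy": 0.12,"dz": 0,"yaw": 0,"fingers": 1},
  {"dx": -0.2,"dy": 0.23,"dz": 0,"yaw": 0,"fingers": 1},
  {"dx": -0.2,"dy": 0.23,"dz": 0,"yaw": 0,"fingers": 1},
  {"dx": -0.2,"dy": 0.23,"dz": 0,"yaw": 0,"fingers": 1},
  {"dx": -0.2,"dy": 0.23,"dz": 0,"yaw": 0,"fingers": 1},
  {"dx": -0.2,"dy": 0.23,"dz": 0,"yaw": 0,"fingers": 1},
  {"dx": -0.147,"dy": 0.18,"dz": 0,"yaw": 0,"fingers": 1},
  {"dx": 0,"dy": 0,"dz": 0,"yaw": 0,"fingers": 1},
  {"dx": 0,"dy": 0,"dz": 0,"yaw": 0,"fingers": 1},
  {"dx": 0,"dy": 0,"dz": 0,"yaw": 0,"fingers": 1},
])

```text
clock: 33.7
position: [0.5955, -0.1169, 0.2093]
tool_rot: [-3.141, -0.001, 2.993]
force: [-0.3, 1.3, -1.4]
grip_width: 0.0156
finger_force: 39.1
```

```bash
python3 mv.py 0.5954,-0.1157,0.11,171.8
```

```text
at [ 0.5955 -0.1169  0.2093] [-1.7997e+02 -3.0000e-02  1.7150e+02] w 0.0156 F [-0.3  1.3 -1.4] t 33.7 q7 1.14
-> (0.5954, -0.1157, 0.11, 171.8) yaw -0.003 dx 0.003 dy 0.012 dz 0.993
```

Call:
drive_tool([
  {"dx": 0.003,"dy": 0.01,"dz": 0.2,"yaw": -0.002,"fingers": 1},
  {"dx": 0,"dy": 0,"dz": 0.25,"yaw": 0,"fingers": 1},
  {"dx": 0,"dy": 0,"dz": 0.25,"yaw": 0,"fingers": 1},
  {"dx": 0,"dy": 0,"dz": 0.1,"yaw": 0,"fingers": 1},
  {"dx": 0,"dy": 0,"dz": 0.1,"yaw": 0,"fingers": 1},
  {"dx": 0,"dy": 0,"dz": 0.08,"yaw": 0,"fingers": 1},
  {"dx": 0,"dy": 0,"dz": 0,"yaw": 0,"fingers": 1},
])

```text
clock: 34.4
position: [0.5957, -0.1152, 0.1109]
tool_rot: [-3.142, -0.001, 2.998]
force: [-0.5, 0.7, -0.2]
grip_width: 0.0155
finger_force: 39.2
```

```bash
python3 mv.py 0.5954,-0.1157,0.078,171.8
```

```text
at [ 0.5957 -0.1152  0.1109] [-1.8000e+02 -3.0000e-02  1.7177e+02] w 0.0155 F [-0.5  0.7 -0.2] t 34.4 q7 1.06
-> (0.5954, -0.1157, 0.078, 171.8) yaw -0.000 dx 0.003 dy -0.005 dz 0.329
```

Call:
drive_tool([
  {"dx": 0,"dy": -0.003,"dz": 0.06,"yaw": 0,"fingers": 1},
  {"dx": 0,"dy": 0,"dz": 0.06,"yaw": 0,"fingers": 1},
  {"dx": 0,"dy": 0,"dz": 0.06,"yaw": 0,"fingers": 1},
  {"dx": 0,"dy": 0,"dz": 0.06,"yaw": 0,"fingers": 1},
  {"dx": 0,"dy": 0,"dz": 0.05,"yaw": 0,"fingers": 1},
  {"dx": 0,"dy": 0,"dz": 0.035,"yaw": 0,"fingers": 1},
  {"dx": 0,"dy": 0,"dz": 0,"yaw": 0,"fingers": 1},
  {"dx": 0,"dy": 0,"dz": 0,"yaw": 0,"fingers": 1},
])

```text
clock: 35.2
position: [0.5959, -0.1152, 0.0787]
tool_rot: [3.141, 0.0, 2.998]
force: [0.6, 0.7, -1.7]
grip_width: 0.0153
finger_force: 39.1
```

```bash
python3 mv.py 0.5954,-0.1157,0.078,171.8
```

```text
at [ 0.5959 -0.1152  0.0787] [179.99   0.   171.79] w 0.0153 F [ 0.6  0.7 -1.7] t 35.2 q7 1.04
-> (0.5954, -0.1157, 0.078, 171.8) yaw -0.000 dx 0.005 dy -0.005 dz 0.007
```

Call:
drive_tool([
  {"dx": 0,"dy": 0,"dz": 0,"yaw": 0,"fingers": 0.5},
  {"dx": 0,"dy": 0,"dz": 0,"yaw": 0,"fingers": 0},
  {"dx": 0,"dy": 0,"dz": 0,"yaw": 0,"fingers": 0},
  {"dx": 0,"dy": 0,"dz": 0,"yaw": 0,"fingers": 0},
  {"dx": 0,"dy": 0,"dz": 0,"yaw": 0,"fingers": 0},
  {"dx": 0,"dy": 0,"dz": 0,"yaw": 0,"fingers": 0},
  {"dx": 0,"dy": 0,"dz": -0.2,"yaw": 0,"fingers": 0},
  {"dx": 0,"dy": 0,"dz": -0.3,"yaw": 0,"fingers": 0},
  {"dx": 0,"dy": 0,"dz": -0.3,"yaw": 0,"fingers": 0},
  {"dx": 0,"dy": 0,"dz": -0.3,"yaw": 0,"fingers": 0},
  {"dx": 0,"dy": 0,"dz": -0.3,"yaw": 0,"fingers": 0},
  {"dx": 0.1,"dy": -0.3,"dz": 0,"yaw": 0,"fingers": 0},
  {"dx": 0.1,"dy": -0.3,"dz": 0,"yaw": 0,"fingers": 0},
  {"dx": 0.1,"dy": -0.3,"dz": 0,"yaw": 0,"fingers": 0},
  {"dx": 0.1,"dy": -0.3,"dz": 0,"yaw": 0,"fingers": 0},
  {"dx": 0,"dy": 0,"dz": 0,"yaw": 0,"fingers": 0},
  {"dx": 0,"dy": 0,"dz": 0,"yaw": 0,"fingers": 0},
])

```text
clock: 36.9
position: [0.539, -0.2288, 0.2189]
tool_rot: [3.142, 0.0, 2.997]
force: [0.2, 0.9, 0.2]
grip_width: 0.0856
finger_force: 0.0
```

Run:
```python
from v import *
s=grab_frame("side"); cv2.imwrite("pics/s6.png",cv2.resize(s[130:390,110:370],None,fx=2.3,fy=2.3))
```

```text
(no output)
```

View pics/s6.png

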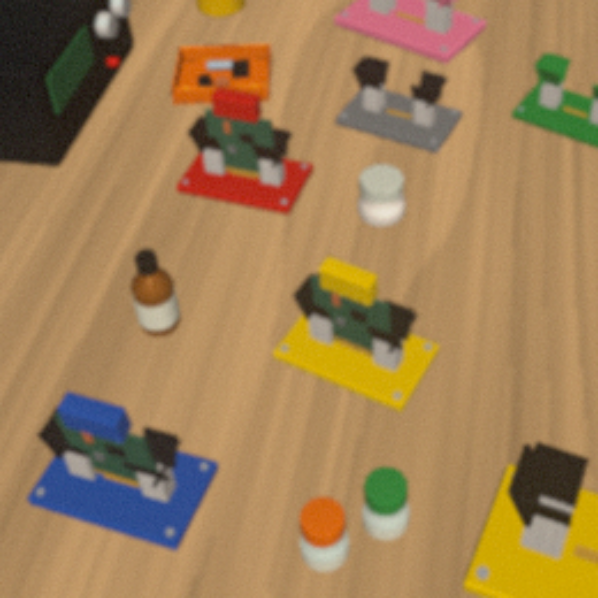

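All three cards sit home in their own docks (crop: red (237,130), yellow (350,305), blue (105,445)). The spare dock (400,105) is empty, and the bottle and jar are standing where they were. Handing in.

```bash
python3 -c "
from workcell import workorder
print(workorder.job_done())"
```

```text
the job is handed in; nothing more can be done
None
```

The red, yellow and blue cards are each in the dock of their own colour and released, the spare dock is empty, and the bottle and jar were not disturbed; the job was handed in at about 37 s, and the hand-in call returned no verdict.

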